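# Take the shaving mirror from its slotted holder and stand it up for use

## Robot

A 6-joint arm with a two-finger parallel gripper is mounted at the origin on the work surface. World frame = base frame: x ahead of the robot, y to its left, z up, the work surface at z = 0. Lengths are in m, angles in rad, forces in N, time in s.
With the tool pointing down it reaches from about 0.325 to 0.85 m from the base axis. Payload 4.4 kg.
Tool frame: the origin (TCP) lies between the finger pads; the fingertips stand r.nose_length ahead of it and the grasp point (between the pads) lies 11 mm behind it (r.nose_length is the distance from the TCP to the fingertips, in m); z points along the fingers, y is the line along which they close (so a half turn about z gives the same grasp; the last joint's range is limited). The gripper opens to 94 mm and grips with 3 to 60 N. Pads are 16 mm wide; open, the fingers measure 119 mm over their backs; the gripper's body (75 mm by 177 mm) begins 78 mm behind the grasp point.
Start: joints at [1.111, 0.207, 1.542, -0, 1.393, -0.15], TCP at [0.175, 0.548, 0.213] pointing down, gripper open.
Joint ranges: [-2.73, 2.73], [-0.86, 2.22], [0.23, 2.46], [-1.11, 4.25], [0.08, 2.63], [-2.82, 2.82]. Speed limits (rad/s): [2.79, 2.79, 3.14, 3.14, 3.14, 3.14].

## Interface

Orientations are given as a unit quaternion [x, y, z, w].
In Python, from plant import r gives the robot as it stands.
- The arm moves only by the tool apply_moves, never from a script. Its argument "commands" is a list of rows, each a list of 3 entries, a list of its own where there are three numbers: the opening, from -1 (shut) to 1 (fully open), then the shift along the tool's x, y, z each as a share of 10 cm, from -1 to 1, then the turn about the tool's z as a share of pi rad, from -1 to 1. In form: [[claw, [x, y, z], yaw], ...]. A call has 1 to 12 rows; each row is the pose to reach, as a shift and turn from the pose commanded when the call began, along the tool's axes at that moment, turning the shorter way round; what a row does not reach only later rows make up. A row lasts 1/8 s, in which the tool goes at most 62.5 mm and 10.7 degrees, less where a joint would pass 70% of its speed; a pose out of reach is approached as far as the arm can. A call with a number of a shift or a turn outside -1 to 1 is refused whole. A call with a gripper value outside its range is refused whole. The fingers move at their own pace and stop on an object; "grip_force" is the grip in N (left out, the last holds). Time passes only in rows, so rows that repeat a pose let the fingers close. It gives the time, the measured TCP pose, the force, the opening and the grip force at its end, in the units of the state.
- r.read_state(): the state, without advancing time (a new reading comes with each control period).
- r.snapshot(name): name is "scene" or "side" or "wrist"; returns a dict with "pixels" (480x640x3 uint8, blue, green, red), "intrinsics" (3x3 intrinsics, pixels), "R" (3x3) and "t" (3): a world point X has camera coordinates R X + t. Camera axes: x right, y down, z forward; pixel columns grow to the right and rows downward; lengths in m; the calibration is good to about 2 mm. A picture is of the moment at which its call begins. There is no depth.
- r.finish_job(): hands the job in; it is judged then, once.
The state is a dict: "clock": time; "joints": joint angles; "joint_vel": joint speeds; "tau": joint torques, N m; "tcp_pos": TCP position; "orientation": TCP orientation; "ft_force": force on the tool from outside, world axes, zero at the start; "torque": the same for the moment, N m; "gripper_width": opening from 0.0 (shut) to 1.0 (fully open); "finger_force": force on a finger pad.
Only numpy, scipy, OpenCV 4.12 (cv2) and the standard library are available. Lean on these libraries where they do the work, as an engineer would, in place of code of your own. Each camera call takes 0.05 s, during which the arm holds its last target. There are 200 camera calls.

## Task

Turn the steel keeper on the white slotted holder until its pointer is on the raised zero mark, then slide the shaving mirror straight up out of the slot by its top edge. Stand it, glass outward, in the gutter of the white leaning stand, centred and leaning on the back rest, and let go only once its foot is down. Leave the keeper on its zero mark, do not let the mirror fall over, and leave the mug, bottle, comb and toothbrush where they are.

Things in the scene. Friction and masses are not known exactly. Their poses are not given: they have to be found in the camera images.
- holder: Fixed white plastic block 70 (x) by 250 (y) by 50 (z) mm; origin at the centre of its underside. Slot along y, 13 mm wide, 156 mm long, open at the top, centred at x 0, y -45, floor 10 mm above the origin. The keeper pivots on its top at x 0, y +80. From there an index arm level with the top runs 95 mm out towards the zero mark.
- zero_mark (a point): Middle of the zero mark, a raised steel tick (14 by 5 mm, 7 mm high) at the end of the index arm, 85 mm from the keeper pivot, 57 mm above the table.
- keeper (a joint): Angle (rad) of the steel keeper about its vertical pivot: 0 when the pointer is on the zero mark, positive clockwise seen from above, 1.2 when it lies along the slot over the mirror's shoulder and blocks it (it blocks from about 0.9 to 1.5). No stop or click at 0; travel -0.6 to 1.9; stays where it is left.
- keeper_grip (a point): Point on the pivot axis at which to grip the keeper's bar, 82 mm above the table; its x axis points along the pointer. Black bar handle 60 mm long (x), 14 mm thick (y), 36 mm tall, top 14 mm above this point. Below the bar lies the steel pointer blade, 22 mm wide, upper face 22 mm below this point, reaching 70 mm from the axis.
- mirror: Loose shaving mirror: flat upright aluminium panel 10 mm thick (x), 130 mm tall (z), 0.22 kg: a foot rail 150 mm wide (y), 38 mm tall, then a middle part 100 mm wide up to the top edge. Glass on its +x face. Origin at the centre of its underside. Starts standing on the slot floor, its top edge 90 mm above the holder.
- stand: Fixed white ceramic stand, front to its +x, origin at the centre of its underside. Base 120 (x) by 170 (y) by 10 mm. Back rest 150 mm wide rises from the base at x 0, leaning to -x by 0.3 rad, its top 69 mm above the table at x -18. A lip at x 24 to 32 mm, 12 mm above the base, closes the 24 mm wide gutter in front of the rest. The mirror's foot belongs in the gutter.
- stand_front (a point): A point in the air in front of the stand (120 mm along its +x from the origin), 50 mm up: the side the glass should face.
- mug: Bystander: stainless steel mug, 76 mm across, 85 mm tall; origin under its centre.
- bottle: Bystander: glass bottle with twist cap, 60 mm across, 150 mm tall; origin under its centre.
- comb: Bystander: black plastic comb lying flat, 170 mm along its y, about 41 mm wide, 8 mm thick; origin at its middle on the table.
- toothbrush: Bystander: orange toothbrush in a slotted clear cap, lying along its y, 173 mm long, 18 mm high; origin near its middle on the table.

How it is judged:
By the outcome, as a careful person would: the job done as asked, in the order asked, and still so for the second after the job is handed in, with the robot touching nothing.
It also fails if it takes over 58 s, if anything falls off the work surface, if the arm or the gripper's body presses on something with over 40 N, if the wrist force passes 120 N, or if a joint passes its speed limit or range.

## Working session

There is one attempt and no reset: what is moved stays moved. The work goes in short steps, Python scripts to look and compute and a tool call to move; the robot and the scene stay as the last step left them, time stands still between calls to the robot, and variables do not carry over. Pictures are saved under pics/ and viewed, at most 10 in all, crops included, and the job is handed in when it is done.

Besides the shell and the picture viewer there is one more tool, called after "Call:" by a JSON object that holds its "api" and its "payload". apply_moves: Moves the arm, as the interface text tells. Its arguments: {"type":"object","properties":{"commands":{"type":"array"},"grip_force":{"type":"number"}},"required":["commands"]}

```bash
mkdir -p pics; ls; python3 - <<'E'
from plant import r
import cv2,numpy as np
s=r.read_state();print({k:np.round(v,3) for k,v in s.items()},r.nose_length)
for n in("scene","side"):
    d=r.snapshot(n);cv2.imwrite(f"pics/{n}0.png",d["pixels"]);np.savez(f"pics/{n}0.npz",K=d["intrinsics"],R=d["R"],t=d["t"])
    print(n,d["intrinsics"].round(1).tolist(),(-d["R"].T@d["t"]).round(3),d["R"][2].round(2))
E
```

```text
pics
{'clock': np.float64(0.0), 'joints': array([ 1.11 ,  0.207,  1.543, -0.   ,  1.394, -0.151]), 'joint_vel': array([ 0.001, -0.   ,  0.   , -0.001, -0.001, -0.001]), 'tau': array([ 1.0000e-03, -3.7087e+01, -2.8142e+01,  7.0000e-02,  3.6000e-02,
       -0.0000e+00]), 'tcp_pos': array([0.175, 0.547, 0.212]), 'orientation': array([ 0.154,  0.988, -0.001, -0.   ]), 'ft_force': array([0.607, 0.261, 0.014]), 'torque': array([-0.001,  0.005, -0.044]), 'finger_force': np.float64(0.0), 'gripper_width': np.float64(1.001)} 0.008
scene [[553.4, 0.0, 313.9], [0.0, 553.4, 240.9], [0.0, 0.0, 1.0]] [1.332 0.884 0.832] [-0.52 -0.64 -0.57]
side [[608.9, 0.0, 316.7], [0.0, 608.9, 231.4], [0.0, 0.0, 1.0]] [ 0.424 -1.103  1.037] [ 0.15  0.75 -0.65]
```

View pics/scene0.png

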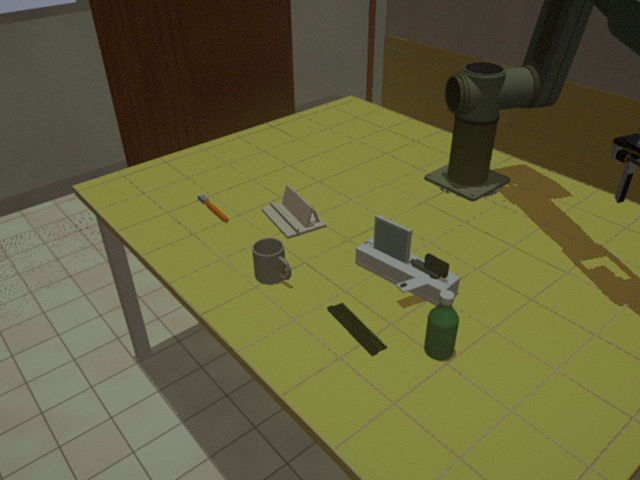

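View pics/side0.png

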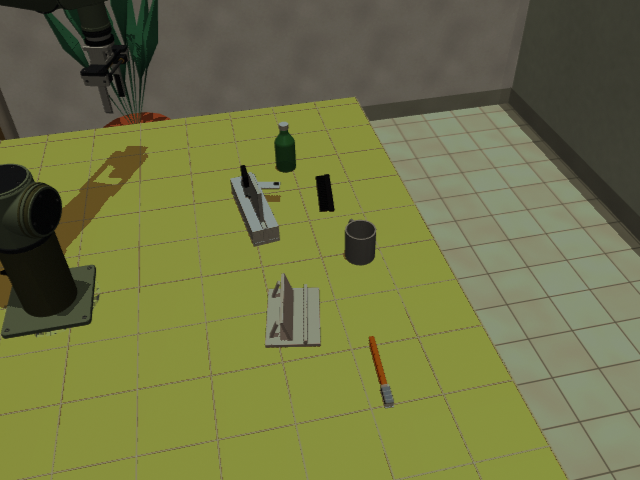

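The scene view shows the holder at about (405,265) with the mirror at (392,240), the keeper at (435,265) and the stand at (295,210). The side view has the holder at (255,210) and the stand at (293,315). I'll enlarge both.

```bash
python3 - <<'E'
import cv2,numpy as np
a=cv2.imread("pics/scene0.png");b=cv2.imread("pics/side0.png")
def crop(im,x,y,w,h,s,f):
    c=cv2.resize(im[y:y+h,x:x+w],None,fx=s,fy=s,interpolation=cv2.INTER_CUBIC);c=cv2.convertScaleAbs(c,alpha=1.5)
    for i in range(0,w,10):cv2.putText(c,str(x+i),(i*s,8),0,.3,(0,0,255),1);cv2.line(c,(i*s,10),(i*s,14),(0,0,255),1)
    for j in range(10,h,10):cv2.putText(c,str(y+j),(0,j*s+3),0,.3,(0,0,255),1);cv2.line(c,(20,j*s),(24,j*s),(0,0,255),1)
    return c
cv2.imwrite("pics/c1.png",crop(a,350,210,114,85,7,0))
A=crop(a,258,180,72,60,5,0);B=crop(b,260,270,66,80,6,0);C=crop(b,225,160,60,90,6,0)
h=600;o=np.zeros((600,800,3),np.uint8)
o[:A.shape[0],:A.shape[1]]=A;o[:C.shape[0],400:400+C.shape[1]]=C
cv2.imwrite("pics/c2.png",o)
cv2.imwrite("pics/c3.png",B)
E
```

```text
(no output)
```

View pics/c1.png

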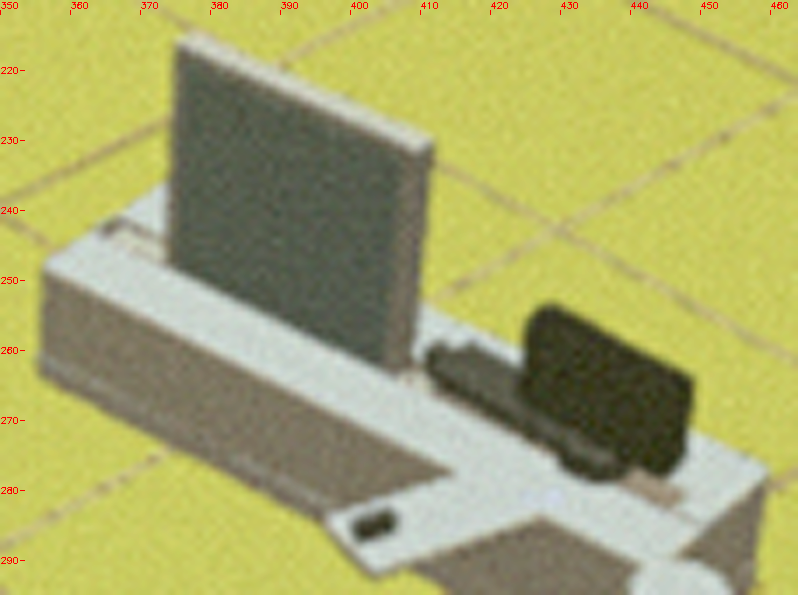

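View pics/c2.png

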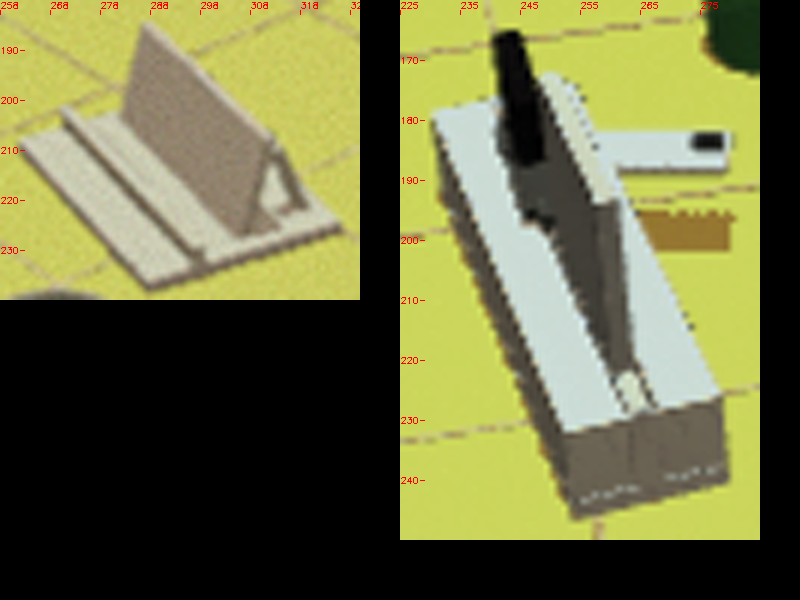

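View pics/c3.png

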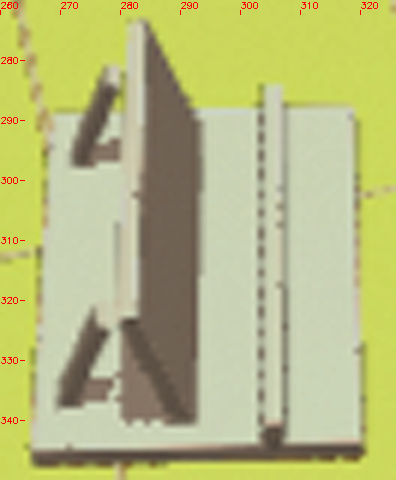

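The crops show the holder with its +x side facing the scene camera, the tick at scene (403.3,285), and the keeper lying along the slot. The stand's front also faces +x. Next I'll fit planar poses.

```bash
cat >h.py <<'E'
import numpy as np
from scipy.optimize import least_squares
def cam(n):
    d=np.load(f"pics/{n}.npz");return d["K"],d["R"],d["t"]
def proj(c,X):
    K,R,t=c;p=(R@np.asarray(X).T).T+t;p=p@K.T;return p[:,:2]/p[:,2:]
def place(q,P):
    c,s=np.cos(q[2]),np.sin(q[2]);P=np.asarray(P,float)
    return np.c_[q[0]+c*P[:,0]-s*P[:,1],q[1]+s*P[:,0]+c*P[:,1],P[:,2]]
def fit(obs,q0):
    f=lambda q:np.concatenate([(proj(c,place(q,[o[0] for o in L]))-np.array([o[1] for o in L])).ravel() for c,L in obs])
    s=least_squares(f,q0,loss="soft_l1");return s.x,f(s.x).reshape(-1,2)
E
python3 - <<'E'
from h import *
S,D=cam("scene0"),cam("side0");np.set_printoptions(precision=4,suppress=True)
m=.001*np.array([1,1,1])
def L(l):return [(np.array(a)*m,b) for a,b in l]
k=np.radians(-21.2);tz=(85*np.cos(k),80+85*np.sin(k),57)
H=[(S,L([((35,-125,50),(356.4,247.9)),((35,-125,0),(355.7,263.1)),((-35,125,50),(459.6,277.1)),(tz,(403.3,285))])),
(D,L([((35,-125,50),(278.7,225.8)),((-35,-125,50),(252.5,232)),((-35,125,50),(230.3,180.3)),((-35,-125,0),(253.8,246.7)),((35,-125,0),(279.7,240.5)),(tz,(276.3,183.7))]))]
q,e=fit(H,[.5,.1,0]);print("holder",q,e.tolist())
M=[(S,L([((5,-50,140),(375.4,216.4)),((5,50,140),(409.7,231.4)),((-5,50,140),(411.9,230)),((-5,-50,140),(377.6,214.7))])),
(D,L([((5,-50,140),(261.2,193.3)),((-5,-50,140),(257.8,194.2)),((5,50,140),(254.2,174.2))]))]
qm,e=fit(M,[.5,.1,0]);print("mirror",qm,e.tolist());print("expected",place(q,[(0,-.045,0)]))
T=[(S,L([((60,-85,10),(262,210)),((60,85,10),(288,236.6)),((-60,85,10),(326.4,224.4)),((-18,-75,69),(287,185)),((-18,75,69),(312.4,207.6))])),
(D,L([((-60,-85,10),(265,344.7)),((60,-85,10),(320.5,343.8)),((60,85,10),(319.2,287.5)),((-60,85,10),(269.2,288.8))]))]
qs,e=fit(T,[.5,-.2,0]);print("stand",qs,e.tolist())
print("pivot,tick",place(q,[(0,.08,.082),np.array(tz)/1000]))
E
```

```text
holder [0.511  0.2088 0.1179] [[-1.6958834643604632, -0.8182160419491424], [-1.4686109775763612, 0.34820341690715395], [0.01689899710498821, -0.4992717890139602], [-0.9134219234751981, -1.403821736693601], [-0.22887349513729305, -0.7354808098396575], [-0.7092976602412193, -0.7406193424737921], [-0.46618110886714703, -2.77500975596584], [-0.2549992318616887, -0.6065739905017722], [-0.03730725913999322, -0.6291132691168286], [-0.2215411522836348, -1.8716056263445466]]
mirror [0.5172 0.167  0.1007] [[-0.9836667229823775, -0.6382454116780139], [-0.6556570915493012, 0.45073026839563113], [-0.1871024816086333, 0.0493832736454749], [-0.48085304841578136, -0.5875347619206082], [-0.1397586942707676, -1.4066635150860805], [-0.6644345313457052, -1.4962784754188476], [-2.449344088728026, -3.9423572099059925]]
expected [[0.5163 0.1641 0.    ]]
stand [ 0.5459 -0.1795 -0.1948] [[-1.2901454813824103, -2.709971439041567], [-1.1754637305397182, -0.6575994853762097], [-0.260255510190575, -0.7790654438058482], [-1.3970331137273888, -0.9682771728023738], [-1.967958357600196, -0.0753089676682066], [-0.5796315920432562, -0.8288027148872743], [-0.25653667883369735, -1.5010990287268555], [-0.5921028927030534, -1.684100465785832], [-1.3783690076204493, -1.5541636473752192]]
pivot,tick [[0.5016 0.2883 0.082 ]
 [0.5839 0.2671 0.057 ]]
```

Call:
{"api": "apply_moves", "payload": {"commands": [[1,[-1,-0.38,0],0],[1,[-1,-0.38,0],0]]}}

```text
clock: 0.35
tcp_pos: [0.2596, 0.4797, 0.2128]
orientation: [0.154, 0.988, -0.001, -0.0]
ft_force: [0.0, 1.0, -0.3]
gripper_width: 1.0
finger_force: 0.0
```

Call:
{"api": "apply_moves", "payload": {"commands": [[1,[-1,-0.38,0],0],[1,[-1,-0.38,0],0]]}}

```text
clock: 0.6
tcp_pos: [0.3439, 0.4125, 0.213]
orientation: [0.155, 0.988, -0.0, -0.0]
ft_force: [-0.0, 0.1, -0.6]
gripper_width: 1.0
finger_force: 0.0
```

Call:
{"api": "apply_moves", "payload": {"commands": [[1,[-1,-0.38,0],0],[1,[-1,-0.38,0],0]]}}

```text
clock: 0.85
tcp_pos: [0.4277, 0.3457, 0.213]
orientation: [0.155, 0.988, -0.0, -0.0]
ft_force: [-1.0, -0.4, 0.1]
gripper_width: 1.005
finger_force: 0.0
```

Call:
{"api": "apply_moves", "payload": {"commands": [[0.4,[-0.9,-0.35,0],0.364],[0.4,[-0.9,-0.35,0],0.364],[0.4,[-0.9,-0.35,0],0.364],[0.4,[-0.9,-0.35,0],0.364],[0.4,[-0.9,-0.35,0],0.364],[0.4,[-0.9,-0.35,0],0.364],[0.4,[-0.9,-0.35,0],0.364],[0.4,[-0.9,-0.35,0],0.364]]}}

```text
clock: 1.85
tcp_pos: [0.5011, 0.2867, 0.2131]
orientation: [0.663, 0.748, -0.0, -0.0]
ft_force: [-0.2, -0.2, -0.4]
gripper_width: 0.704
finger_force: 0.0
```

```bash
cat >>h.py <<'E'
from scipy.spatial.transform import Rotation as Ro
def go(s,X,az):
    M=Ro.from_quat(s["orientation"]).as_matrix();d=M.T@(np.array(X)-s["tcp_pos"])/.1
    a=np.degrees(np.arctan2(M[1,1],M[0,1]));y=(a-az+90)%180-90
    print("shift",d.round(3),"turn",round(y/180,4),"az now",round(a,2))
def shot(r,n,tag):
    import cv2
    d=r.snapshot(n);cv2.imwrite(f"pics/{tag}.png",d["pixels"]);np.savez(f"pics/{tag}.npz",K=d["intrinsics"],R=d["R"],t=d["t"]);return d
E
python3 - <<'E'
from h import *;from plant import r
s=r.read_state();print(s["clock"],s["tcp_pos"],s["joints"].round(2),s["gripper_width"]);go(s,[.5016,.2883,.212],6.75)
d=shot(r,"wrist","w1");print((-d["R"].T@d["t"]).round(3),d["R"].round(2).tolist())
E
```

```text
1.85 [0.50107671 0.28674341 0.21311527] [ 0.37  0.21  1.54 -0.    1.39  0.25] 0.7041975299945231
shift [0.015 0.007 0.011] turn 0.0007 az now 6.87
[0.492 0.36  0.384] [[0.99, 0.12, -0.0], [0.12, -0.96, 0.25], [0.03, -0.25, -0.97]]
```

View pics/w1.png

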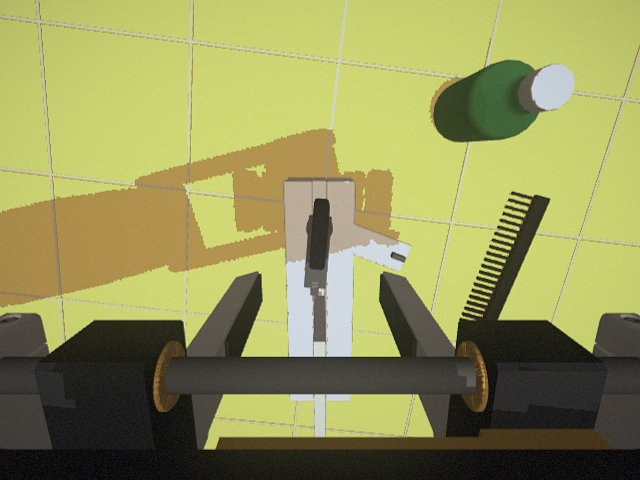

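Wrist view: the holder's +y end edge runs (285,180)–(354,180), the tick is near (398,257), the bar runs (321,200)–(317,269), and the blade continues to (314,290). I'll enlarge that area.

```bash
python3 - <<'E'
import cv2
im=cv2.imread("pics/w1.png");x,y,w,h,s=278,172,140,125,5
c=cv2.convertScaleAbs(cv2.resize(im[y:y+h,x:x+w],None,fx=s,fy=s,interpolation=cv2.INTER_CUBIC),alpha=1.5)
for i in range(0,w,10):cv2.putText(c,str(x+i),(i*s,8),0,.3,(0,0,255),1);cv2.line(c,(i*s,10),(i*s,14),(0,0,255),1)
for j in range(10,h,10):cv2.putText(c,str(y+j),(0,j*s+3),0,.3,(0,0,255),1)
c=c[:600];cv2.imwrite("pics/w1c.png",c)
E
```

```text
(no output)
```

View pics/w1c.png

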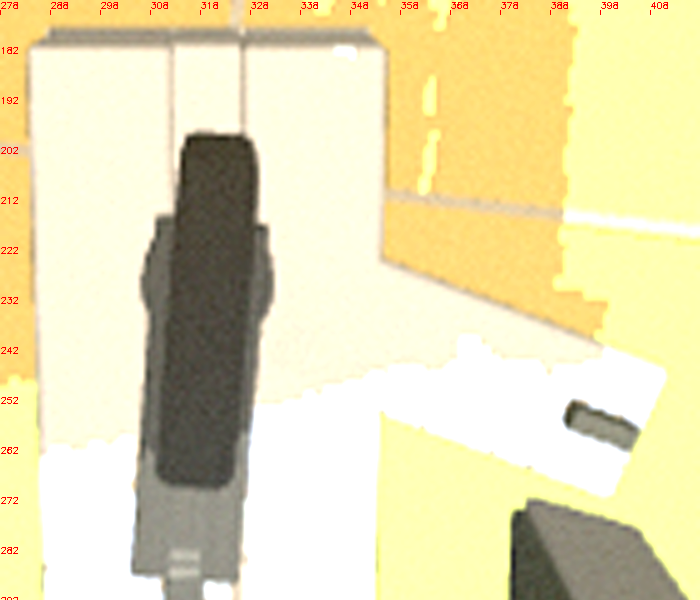

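```bash
cat >>h.py <<'E'
def bp(c,uv,z):
    K,R,t=c;o=-R.T@t;d=R.T@np.linalg.solve(K,[*uv,1]);return o+d*(z-o[2])/d[2]
E
python3 - <<'E'
from h import *
c=cam("w1");np.set_printoptions(precision=4,suppress=True)
f=lambda u,v,z:bp(c,(278+u/5,172+v/5),z)
A,B=f(32,45,.05),f(385,45,.05);print("end corners",A,B,np.linalg.norm(B-A),"yaw",np.degrees(np.arctan2(*(B-A)[1::-1])))
E0,E1=f(220,132,.096),f(195,488,.096);print("bar",E0,E1,np.linalg.norm(E1-E0),"mid",(E0+E1)/2,"az",np.degrees(np.arctan2(*(E1-E0)[1::-1])))
T=f(605,428,.057);e=(f(667,372,.05)+f(612,497,.05))/2;b=f(187,577,.06);print("tick",T,"armend",e,"bladetip",b)
P=(E0+E1)/2
for n,X in(("tick",T),("arm",e),("blade",b)):
    v=(X-P)[:2];print(n,np.linalg.norm(v),np.degrees(np.arctan2(v[1],v[0])))
# refit holder with tick + edges
H=[(c,[(np.array([-.035,.125,.05]),(278+32/5,172+45/5)),(np.array([.035,.125,.05]),(278+385/5,172+45/5))])]
n=(B-A)[:2]/np.linalg.norm((B-A)[:2]);mid=(A+B)[:2]/2;print("pivot from end",mid-.045*np.array([-n[1],n[0]]))
E
```

```text
end corners [0.4606 0.3285 0.05  ] [0.5279 0.3366 0.05  ] 0.06780243504129767 yaw 6.866525810010032
bar [0.4976 0.3223 0.096 ] [0.5008 0.2591 0.096 ] 0.06323623232935584 mid [0.4992 0.2907 0.096 ] az -87.07903819170251
tick [0.5816 0.2678 0.057 ] armend [0.5907 0.2651 0.05  ] bladetip [0.5025 0.2274 0.06  ]
tick 0.0855388131704815 -15.563924265723388
arm 0.0950225998671712 -15.621489833583354
blade 0.0633522633282958 -86.96439867950579
pivot from end [0.4996 0.2879]
```

```bash
python3 - <<'E'
from h import *;from plant import r
go(r.read_state(),[.4994,.289,.076],2.9)
E
```

```text
shift [ 0.024 -0.014  1.372] turn 0.0219 az now 6.85
```

Call:
{"api": "apply_moves", "payload": {"commands": [[0,[0.024,-0.014,0.9],0.022],[0,[0.024,-0.014,0.9],0.022],[0,[0.024,-0.014,0.9],0.022]]}}

```text
clock: 2.28
tcp_pos: [0.4972, 0.2882, 0.1205]
orientation: [0.689, 0.724, -0.003, -0.001]
ft_force: [1.0, -0.2, 0.1]
gripper_width: 0.5
finger_force: 0.0
```

Call:
{"api": "apply_moves", "payload": {"commands": [[0,[0,0,0.47],0],[0,[0,0,0.47],0],[-1,[0,0,0.47],0],[-1,[0,0,0.47],0],[-1,[0,0,0.47],0],[-1,[0,0,0.47],0],[-1,[0,0,0.47],0],[-1,[0,0,0.47],0]], "grip_force": 20}}

```text
clock: 3.28
tcp_pos: [0.4996, 0.2893, 0.0776]
orientation: [0.69, 0.724, 0.0, -0.0]
ft_force: [-2.9, -0.0, 5.9]
gripper_width: 0.148
finger_force: 20.0
```

Call:
{"api": "apply_moves", "payload": {"commands": [[-1,[0,0,0],-0.05],[-1,[0,0,0],-0.1],[-1,[0,0,0],-0.15],[-1,[0,0,0],-0.2],[-1,[0,0,0],-0.25],[-1,[0,0,0],-0.3],[-1,[0,0,0],-0.35],[-1,[0,0,0],-0.39],[-1,[0,0,0],-0.404],[-1,[0,0,0],-0.404],[-1,[0,0,0],-0.404]]}}

```text
clock: 4.65
tcp_pos: [0.4981, 0.2881, 0.0776]
orientation: [0.126, 0.992, -0.001, -0.002]
ft_force: [-7.4, -4.3, 10.8]
gripper_width: 0.146
finger_force: 20.0
```

```bash
python3 - <<'E'
from h import *;from plant import r;import cv2
s=r.read_state();print(s["tcp_pos"],s["ft_force"],s["torque"],s["joints"].round(2));go(s,[.4994,.289,.076],75.6)
d=shot(r,"wrist","w2");shot(r,"scene","s2")
im=cv2.imread("pics/s2.png");x,y,w,h,k=375,235,90,65,6
c=cv2.convertScaleAbs(cv2.resize(im[y:y+h,x:x+w],None,fx=k,fy=k,interpolation=cv2.INTER_CUBIC),alpha=1.5)
o=np.zeros((600,800,3),np.uint8);o[:390,:540]=c
for i in range(0,w,10):cv2.putText(o,str(x+i),(i*k,8),0,.3,(0,0,255),1)
for j in range(10,h,10):cv2.putText(o,str(y+j),(0,j*k+3),0,.3,(0,0,255),1)
o[390:600,:280]=cv2.resize(d["pixels"],(280,210));cv2.imwrite("pics/v2.png",o)
E
```

```text
[0.49805148 0.28809547 0.0775613 ] [-7.38251641 -4.34603972 10.7815354 ] [-0.58119857  1.12211745  0.09644342] [ 0.37  0.36  1.66 -0.    1.14 -0.94]
shift [-0.011  0.012  0.016] turn -0.0004 az now 75.52
```

View pics/v2.png

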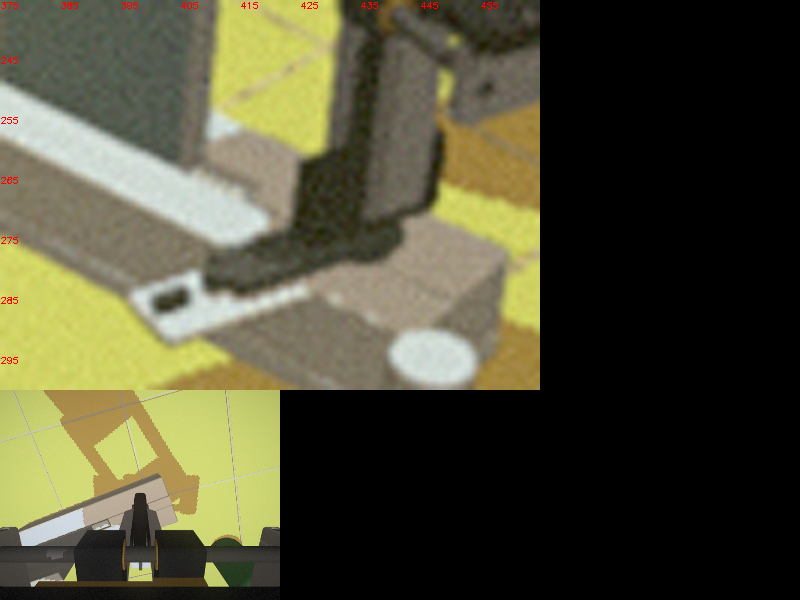

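The blade points along the index arm, with its tip near scene (410,281) and the tick at (403.5,285). I'll release the bar, back off and measure from above.

Call:
{"api": "apply_moves", "payload": {"commands": [[-0.5,[0,0,0],0],[-0.5,[0,0,0],0],[-0.5,[0,0,0],0],[-0.5,[0,0,-0.3],0],[-0.5,[0,0,-0.8],0],[-0.5,[0,0,-1],0],[-0.5,[0,0,-1],0]]}}

```text
clock: 5.62
tcp_pos: [0.5012, 0.2897, 0.1786]
orientation: [0.126, 0.992, 0.001, 0.002]
ft_force: [0.2, -0.1, -0.8]
gripper_width: 0.251
finger_force: 0.0
```

```bash
python3 - <<'E'
from h import *;from plant import r
s=r.read_state();print(s["clock"],s["tcp_pos"],s["gripper_width"],s["ft_force"]);go(s,[.492,.35,.24],6.87)
E
```

```text
5.625 [0.50123508 0.28970784 0.17861997] 0.25113781590092793 [ 0.18757308 -0.11644516 -0.78798192]
shift [ 0.238  0.562 -0.613] turn 0.3812 az now 75.49
```

Call:
{"api": "apply_moves", "payload": {"commands": [[1,[0.24,0.56,-0.6],0.06],[1,[0.24,0.56,-0.6],0.12],[1,[0.24,0.56,-0.6],0.18],[1,[0.24,0.56,-0.6],0.24],[1,[0.24,0.56,-0.6],0.3],[1,[0.24,0.56,-0.6],0.36],[1,[0.24,0.56,-0.6],0.381],[1,[0.24,0.56,-0.6],0.381],[1,[0.24,0.56,-0.6],0.381]]}}

```text
clock: 6.75
tcp_pos: [0.49, 0.349, 0.2351]
orientation: [0.663, 0.749, -0.001, -0.0]
ft_force: [0.3, -0.1, 0.2]
gripper_width: 1.0
finger_force: 0.0
```

```bash
python3 - <<'E'
from h import *;from plant import r;import cv2
d=shot(r,"wrist","w3");c=cam("w3")
P=proj(c,[[.4994,.289,.06],[.5816,.2678,.057],[.5144,.1649,.14]]);print(P.round(1))
im=d["pixels"]
x0,x1=int(P[:,0].min())-45,int(P[:,0].max())+25;y0,y1=int(P[:,1].min())-25,int(P[:,1].max())+15
y1=min(y1,480);w,h=x1-x0,y1-y0;k=min(799//w,599//h);print(x0,y0,w,h,k)
o=cv2.convertScaleAbs(cv2.resize(im[y0:y1,x0:x1],None,fx=k,fy=k,interpolation=cv2.INTER_CUBIC),alpha=1.5)
for i in range(-x0%10,w,10):cv2.putText(o,str(x0+i),(i*k,8),0,.3,(0,0,255),1)
for j in range(-y0%10+10,h,10):cv2.putText(o,str(y0+j),(0,j*k+3),0,.3,(0,0,255),1)
cv2.imwrite("pics/w3c.png",o)
E
```

```text
[[323.1 280.9]
 [394.6 306.3]
 [323.2 436.7]]
278 255 141 196 3
```

View pics/w3c.png

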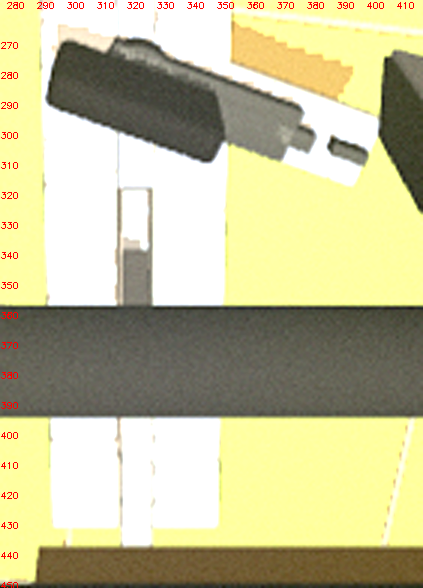

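```bash
python3 - <<'E'
from h import *
c=cam("w3");np.set_printoptions(precision=4,suppress=True)
f=lambda u,v,z:bp(c,(278+u/3,255+v/3),z)
E0,E1=(f(66,42,.096)+f(50,103,.096))/2,(f(213,87,.096)+f(212,160,.096))/2
for n,X in dict(blade=f(292,132.5,.06),nose=f(313,140,.06),tick=f(350,149,.057),arm=(f(377,119,.05)+f(354,186,.05))/2).items():
    v=(X-[.4994,.289,0])[:2];print(n,X,np.linalg.norm(v),np.degrees(np.arctan2(v[1],v[0])))
print("foot end",f(136,247,.048),"slot end",f(135,187,.05),"slot end by model",place((.509,.2096,np.radians(6.87)),[(0,.033,.05)]))
print("slot far edges",f(120,450,.05),f(152,450,.05), "holder far -y edge L/R",f(51,527,.05),f(219,527,.05),place((.509,.2096,np.radians(6.87)),[(-.035,-.125,.05),(.035,-.125,.05)]))
s=None
E
```

```text
blade [0.5584 0.2749 0.06  ] 0.06067497484210649 -13.456052015322866
nose [0.5665 0.2729 0.06  ] 0.06896512710623075 -13.50002881523881
tick [0.5813 0.2697 0.057 ] 0.08412968127956957 -13.245097273873878
arm [0.5893 0.2658 0.05  ] 0.09284975844667864 -14.446514508232333
foot end [0.5089 0.215  0.048 ] slot end [0.5052 0.2413 0.05  ] slot end by model [[0.5051 0.2424 0.05  ]]
slot far edges [0.5137 0.1237 0.05  ] [0.5266 0.1253 0.05  ] holder far -y edge L/R [0.4896 0.0825 0.05  ] [0.5592 0.0911 0.05  ] [[0.4892 0.0813 0.05  ]
 [0.5587 0.0897 0.05  ]]
```

The keeper is within about 1° of zero. The mirror's shoulder matches the model, so its centre is near (0.5146, 0.165).

```bash
python3 - <<'E'
from h import *;from plant import r
go(r.read_state(),[.5146,.165,.116],6.87)
E
```

```text
shift [-1.856  0.022  1.196] turn 0.0005 az now 6.96
```

Call:
{"api": "apply_moves", "payload": {"commands": [[0.2,[-0.93,0.01,0],0],[0.2,[-0.93,0.01,0],0]]}}

```text
clock: 7.05
tcp_pos: [0.5026, 0.2553, 0.2361]
orientation: [0.663, 0.748, -0.0, 0.0]
ft_force: [0.7, 0.3, 0.1]
gripper_width: 0.827
finger_force: 0.0
```

Call:
{"api": "apply_moves", "payload": {"commands": [[0,[-0.93,0.01,0],0],[0,[-0.93,0.01,0.3],0],[0,[-0.93,0.01,0.7],0],[0,[-0.93,0.01,0.7],0],[0,[-0.93,0.01,0.7],0]]}}

```text
clock: 7.68
tcp_pos: [0.5155, 0.1653, 0.1676]
orientation: [0.663, 0.749, 0.001, 0.0]
ft_force: [-0.4, 0.6, 0.4]
gripper_width: 0.498
finger_force: 0.0
```

```bash
python3 - <<'E'
from h import *;from plant import r
s=r.read_state();go(s,[.5146,.165,.116],6.87);print(s["clock"],s["gripper_width"])
E
```

```text
shift [-0.002 -0.011  0.516] turn 0.0004 az now 6.95
7.675 0.49785877873939643
```

Call:
{"api": "apply_moves", "payload": {"commands": [[0,[0,-0.01,0.3],0],[0,[0,-0.01,0.51],0],[0,[0,-0.01,0.51],0],[-1,[0,-0.01,0.51],0],[-1,[0,-0.01,0.51],0],[-1,[0,-0.01,0.51],0],[-1,[0,-0.01,0.51],0],[-1,[0,-0.01,0.51],0],[-1,[0,-0.01,0.51],0],[-1,[0,-0.01,0.51],0]], "grip_force": 15}}

```text
clock: 8.93
tcp_pos: [0.5142, 0.1648, 0.1159]
orientation: [0.663, 0.748, 0.0, 0.0]
ft_force: [0.5, -0.9, 3.1]
gripper_width: 0.105
finger_force: 15.0
```

Call:
{"api": "apply_moves", "payload": {"commands": [[-1,[0,0,-0.1],0],[-1,[0,0,-0.2],0],[-1,[0,0,-0.3],0],[-1,[0,0,-0.4],0],[-1,[0,0,-0.5],0],[-1,[0,0,-0.6],0],[-1,[0,0,-0.6],0]], "grip_force": 25}}

```text
clock: 9.8
tcp_pos: [0.5145, 0.1649, 0.1767]
orientation: [0.663, 0.748, 0.001, 0.001]
ft_force: [0.8, -0.0, -3.4]
gripper_width: 0.105
finger_force: 25.0
```

```bash
python3 - <<'E'
from h import *;from plant import r
s=r.read_state();print(s["tcp_pos"],s["ft_force"],s["torque"],s["gripper_width"])
st=(.5459,-.1795,-.1948)
# transit: foot 0.10; place centre x=.009 in stand frame
for x,z in((.0105,.206),(.0105,.116)):
    X=place(st,[(x,0,z)])[0];print(X);go(s,X,np.degrees(st[2]))
# side/scene pixel fit check: stand via two cams separately, and lip/rest edges
S,D=cam("scene0"),cam("side0");m=.001
print(proj(D,place(st,np.array([(24,-85,22),(32,-85,22),(24,85,22),(-60,-85,10),(60,-85,10),(0,75,10),(0,-75,10)])*m)).round(1))
print(np.linalg.norm(np.array(st[:2])), "mug etc", bp(S,(270,279),0),bp(D,(360,262),0))
E
```

```text
[0.51453923 0.16489429 0.17669863] [ 8.00275382e-01 -3.33236680e-03 -3.37536043e+00] [-0.04295469  0.06131555 -0.05638214] 0.10541032743314917
[ 0.55620141 -0.18153249  0.206     ]
shift [-3.489e+00 -3.000e-03 -2.930e-01] turn 0.1004 az now 6.91
[ 0.55620141 -0.18153249  0.116     ]
shift [-3.489 -0.005  0.607] turn 0.1004 az now 6.91
[[303.3 339.2]
 [307.  339.1]
 [303.2 282.7]
 [264.4 343.9]
 [320.2 342.3]
 [293.1 289.6]
 [292.4 339.5]]
0.5746538610328831 mug etc [7.56031132e-01 9.54741641e-04 1.11022302e-16] [ 0.74092822 -0.04099841  0.        ]
```

Call:
{"api": "apply_moves", "payload": {"commands": [[-1,[0,0,-0.2],0.03],[-1,[0,0,-0.4],0.07],[-1,[0,0,-0.4],0.1],[-1,[0,0,-0.4],0.1]]}}

```text
clock: 10.3
tcp_pos: [0.5135, 0.1647, 0.2152]
orientation: [0.772, 0.636, -0.0, -0.0]
ft_force: [-0.1, -0.5, -2.5]
gripper_width: 0.107
finger_force: 25.0
```

Call:
{"api": "apply_moves", "payload": {"commands": [[-1,[-0.3,0.08,0],0],[-1,[-0.65,0.18,0],0],[-1,[-1,0.27,0],0]]}}

```text
clock: 10.68
tcp_pos: [0.5205, 0.0606, 0.2146]
orientation: [0.771, 0.636, -0.001, -0.001]
ft_force: [-0.0, 0.4, -3.1]
gripper_width: 0.103
finger_force: 25.0
```

Call:
{"api": "apply_moves", "payload": {"commands": [[-1,[-0.35,0.09,0],0],[-1,[-0.7,0.18,0],0],[-1,[-1,0.27,0],0]]}}

```text
clock: 11.05
tcp_pos: [0.5277, -0.0431, 0.2146]
orientation: [0.772, 0.636, -0.001, -0.001]
ft_force: [0.3, 0.5, -2.8]
gripper_width: 0.104
finger_force: 25.0
```

Call:
{"api": "apply_moves", "payload": {"commands": [[-1,[-0.35,0.09,0],0],[-1,[-0.7,0.18,0],0],[-1,[-1,0.27,0],0]]}}

```text
clock: 11.42
tcp_pos: [0.535, -0.1463, 0.2145]
orientation: [0.772, 0.636, -0.0, -0.001]
ft_force: [0.0, 0.6, -1.9]
gripper_width: 0.105
finger_force: 25.0
```

Call:
{"api": "apply_moves", "payload": {"commands": [[-1,[-0.35,0.09,0],0],[-1,[-0.7,0.18,0],0],[-1,[-1,0.27,0],0],[-1,[-1,0.27,0],0],[-1,[-1,0.27,0],0]]}}

```text
clock: 12.05
tcp_pos: [0.5423, -0.2478, 0.2146]
orientation: [0.772, 0.636, -0.0, -0.001]
ft_force: [-0.2, -0.4, -2.9]
gripper_width: 0.101
finger_force: 25.0
```

```bash
python3 - <<'E'
from h import *;from plant import r;import cv2
s=r.read_state();print(s["clock"],s["tcp_pos"],s["gripper_width"],s["ft_force"]);st=(.5459,-.1795,-.1948);go(s,place(st,[(.0105,0,.216)])[0],np.degrees(st[2]))
d=shot(r,"wrist","w4");c=cam("w4");im=d["pixels"]
P=proj(c,place(st,np.array([(x,y,10) for x in(-60,60) for y in (-85,85)]+[(24,-85,22),(24,85,22),(0,75,10),(0,-75,10),(-18,75,69),(-18,-75,69)])*.001));print(P.round(1).tolist())
x0,x1=max(int(P[:,0].min())-20,0),min(int(P[:,0].max())+20,640);y0,y1=max(int(P[:,1].min())-20,0),min(int(P[:,1].max())+20,480)
w,h=x1-x0,y1-y0;k=min(799/w,599/h)//1;k=int(k);print(x0,y0,w,h,k)
o=cv2.convertScaleAbs(cv2.resize(im[y0:y1,x0:x1],None,fx=k,fy=k,interpolation=cv2.INTER_CUBIC),alpha=1.4)
for i in range(-x0%10,w,10):cv2.putText(o,str(x0+i),(i*k,8),0,.3,(0,0,255),1)
for j in range(-y0%10+10,h,10):cv2.putText(o,str(y0+j),(0,j*k+3),0,.3,(0,0,255),1)
cv2.imwrite("pics/w4c.png",o)
E
```

```text
12.05 [ 0.54234637 -0.24783678  0.2145508 ] 0.10113813168044508 [-0.16194605 -0.44395586 -2.92872   ]
shift [ 0.677  0.009 -0.014] turn 0.0006 az now -11.05
[[259.3, 235.1], [252.0, 69.8], [366.1, 235.4], [372.1, 70.0], [334.5, 237.9], [336.6, 67.1], [312.1, 80.8], [312.7, 226.5], [288.9, 66.7], [292.2, 239.6]]
232 46 160 213 2
```

```bash
cat >edge.py <<'E'
from h import *;import cv2
c=cam("w4");im=cv2.imread("pics/w4.png").astype(float);b=im[:,:,0]/(im[:,:,2]+5)   # white: ~1, yellow: low
b=cv2.GaussianBlur(b,(3,3),0);st=np.array([.5459,-.1795,-.1948])
def samp(p):return cv2.remap(b.astype(np.float32),p[:,:1].astype(np.float32),p[:,1:].astype(np.float32),1).ravel()
T=np.linspace(-.015,.015,61);pts=[]
for ax,v,rng in((0,-.06,.07),(0,.06,.07),(1,-.085,.05),(1,.085,.05)):
    off=[]
    for a in np.linspace(-rng,rng,15):
        L=np.full((61,3),.01);L[:,ax]=v+T;L[:,1-ax]=a
        g=np.diff(samp(proj(c,place(st,L))));g*=-np.sign(v)
        i=g.argmax();off.append((round(a*1e3),round(T[i]*1e3+.25,1),round(float(g[i]),2)))
        if g[i]>.04:pts.append((ax,v,a,T[i]))
    print("xy"[ax],v,off)
E
python3 edge.py
```

```text
x -0.06 [(-70, np.float64(-0.2), 0.06), (-60, np.float64(-1.2), 0.07), (-50, np.float64(-0.2), 0.07), (-40, np.float64(-1.2), 0.06), (-30, np.float64(-0.7), 0.08), (-20, np.float64(-0.2), 0.08), (-10, np.float64(0.2), 0.07), (0, np.float64(-0.2), 0.08), (10, np.float64(-0.2), 0.08), (20, np.float64(-0.7), 0.06), (30, np.float64(-0.7), 0.06), (40, np.float64(-0.7), 0.09), (50, np.float64(-0.2), 0.09), (60, np.float64(-0.7), 0.08), (70, np.float64(-0.2), 0.07)]
x 0.06 [(-70, np.float64(-2.2), 0.06), (-60, np.float64(-1.2), 0.07), (-50, np.float64(-2.2), 0.07), (-40, np.float64(-2.2), 0.06), (-30, np.float64(-1.7), 0.08), (-20, np.float64(-1.7), 0.08), (-10, np.float64(-2.2), 0.08), (0, np.float64(-1.7), 0.08), (10, np.float64(-1.7), 0.09), (20, np.float64(-2.2), 0.09), (30, np.float64(-1.7), 0.09), (40, np.float64(-2.2), 0.06), (50, np.float64(-2.2), 0.09), (60, np.float64(-1.7), 0.1), (70, np.float64(-2.2), 0.09)]
y -0.085 [(-50, np.float64(-0.2), 0.05), (-43, np.float64(-1.7), 0.06), (-36, np.float64(-1.2), 0.06), (-29, np.float64(-6.2), 0.03), (-21, np.float64(-3.8), 0.05), (-14, np.float64(-1.2), 0.06), (-7, np.float64(-1.7), 0.06), (0, np.float64(7.8), 0.0), (7, np.float64(-1.7), 0.0), (14, np.float64(12.2), 0.0), (21, np.float64(-1.2), 0.02), (29, np.float64(-3.8), 0.07), (36, np.float64(-1.2), 0.07), (43, np.float64(-0.2), 0.07), (50, np.float64(-0.2), 0.07)]
y 0.085 [(-50, np.float64(-2.2), 0.09), (-43, np.float64(-2.2), 0.08), (-36, np.float64(-2.7), 0.08), (-29, np.float64(0.2), 0.07), (-21, np.float64(-1.7), 0.04), (-14, np.float64(-2.7), 0.09), (-7, np.float64(-3.2), 0.08), (0, np.float64(-2.7), 0.09), (7, np.float64(-2.7), 0.09), (14, np.float64(-3.2), 0.09), (21, np.float64(-2.7), 0.08), (29, np.float64(-0.2), 0.09), (36, np.float64(-3.2), 0.1), (43, np.float64(-3.2), 0.09), (50, np.float64(-2.2), 0.09)]
```

```bash
python3 - <<'E'
from h import *;from plant import r
s=r.read_state();st=(.5444,-.1810,-.1948);go(s,place(st,[(.010,0,.126)])[0],np.degrees(st[2]))
E
```

```text
shift [ 0.655 -0.007  0.888] turn 0.0008 az now -11.02
```

Call:
{"api": "apply_moves", "payload": {"commands": [[-1,[0.3,-0.007,0],0],[-1,[0.655,-0.007,0],0],[-1,[0.655,-0.007,0.1],0],[-1,[0.655,-0.007,0.35],0],[-1,[0.655,-0.007,0.6],0],[-1,[0.655,-0.007,0.8],0],[-1,[0.655,-0.007,0.88],0],[-1,[0.655,-0.007,0.88],0],[-1,[0.655,-0.007,0.88],0]]}}

```text
clock: 13.22
tcp_pos: [0.5555, -0.1846, 0.1286]
orientation: [0.772, 0.636, 0.0, 0.001]
ft_force: [-0.3, -0.1, -3.6]
gripper_width: 0.104
finger_force: 25.0
```

```bash
python3 - <<'E'
from h import *;from plant import r
s=r.read_state();print(s["tcp_pos"],s["ft_force"],s["torque"]);st=(.5444,-.1810,-.1948);go(s,place(st,[(.010,0,.116)])[0],np.degrees(st[2]))
E
```

```text
[ 0.55554639 -0.18457566  0.1285746 ] [-0.34224824 -0.12202272 -3.62392188] [-0.02854725  0.05367813  0.02503583]
shift [ 0.014 -0.017  0.126] turn 0.0004 az now -11.08
```

Call:
{"api": "apply_moves", "payload": {"commands": [[-1,[0.014,-0.017,0.03],0],[-1,[0.014,-0.017,0.06],0],[-1,[0.014,-0.017,0.09],0],[-1,[0.014,-0.017,0.105],0],[-1,[0.014,-0.017,0.105],0]]}}

```text
clock: 13.85
tcp_pos: [0.5532, -0.1824, 0.1167]
orientation: [0.772, 0.635, -0.0, -0.0]
ft_force: [-0.2, -0.4, -2.0]
gripper_width: 0.103
finger_force: 25.0
```

Call:
{"api": "apply_moves", "payload": {"commands": [[-1,[0,0,0.01],0],[-1,[0,0,0.02],0],[-1,[0,0,0.03],0],[-1,[0,0,0.03],0]]}}

```text
clock: 14.35
tcp_pos: [0.554, -0.1823, 0.1159]
orientation: [0.772, 0.635, 0.0, 0.0]
ft_force: [-1.9, 3.2, 6.5]
gripper_width: 0.106
finger_force: 25.0
```

The foot is down: the force went from -3 to +6.5 N at the expected height. I'll open slightly and ease the top back onto the rest.

Call:
{"api": "apply_moves", "payload": {"commands": [[-0.7,[0,0,0],0],[-0.5,[0,0,-0.02],0],[-0.5,[0,-0.04,-0.04],0],[-0.5,[0,-0.08,-0.04],0],[-0.5,[0,-0.12,-0.04],0],[-0.5,[0,-0.16,-0.04],0],[-0.5,[0,-0.2,-0.04],0],[-0.5,[0,-0.24,-0.04],0],[-0.5,[0,-0.28,-0.04],0],[-0.5,[0,-0.28,-0.04],0]]}}

```text
clock: 15.6
tcp_pos: [0.5255, -0.177, 0.1179]
orientation: [0.772, 0.635, -0.0, -0.0]
ft_force: [-0.3, -0.0, -1.0]
gripper_width: 0.249
finger_force: 0.2
```

```bash
python3 - <<'E'
from h import *;from plant import r;import cv2
s=r.read_state();print(s["tcp_pos"],s["ft_force"],s["gripper_width"],s["clock"])
for n in("scene","side"):shot(r,n,n+"5")
E
```

```text
[ 0.52553225 -0.17699523  0.11791185] [-0.27530072 -0.04681083 -0.99306065] 0.24883638059272892 15.6
```

Call:
{"api": "apply_moves", "payload": {"commands": [[-0.5,[0,-0.04,0],0],[-0.5,[0,-0.08,0],0],[-0.5,[0,-0.12,0],0],[-0.5,[0,-0.16,0],0],[-0.5,[0,-0.19,0],0],[-0.5,[0,-0.22,0],0],[-0.5,[0,-0.22,0],0],[-0.5,[0,-0.22,0],0]]}}

```text
clock: 16.7
tcp_pos: [0.5042, -0.1728, 0.1179]
orientation: [0.772, 0.635, -0.0, -0.0]
ft_force: [0.5, -0.3, -0.7]
gripper_width: 0.247
finger_force: 0.1
```

```bash
python3 - <<'E'
from h import *;from plant import r;import cv2
s=r.read_state();print(s["tcp_pos"],s["ft_force"],s["gripper_width"],s["finger_force"])
for n in("scene","side"):
    d=shot(r,n,n+"6")
a=cv2.imread("pics/scene6.png");b=cv2.imread("pics/side6.png")
P=proj(cam("scene6"),np.array([s["tcp_pos"]]))[0].astype(int);Q=proj(cam("side6"),np.array([s["tcp_pos"]]))[0].astype(int);print(P,Q)
f=lambda im,p:cv2.convertScaleAbs(cv2.resize(im[p[1]-35:p[1]+65,p[0]-40:p[0]+40],None,fx=5,fy=5,interpolation=cv2.INTER_CUBIC),alpha=1.4)
k=f(a,P);q=f(b,Q);print(k.shape,q.shape)
o=np.hstack([k,q]);cv2.imwrite("pics/v6.png",o)
E
```

```text
[ 0.5042088  -0.17284295  0.11793797] [ 0.46152746 -0.31974552 -0.71726567] 0.2467794459101764 0.05179133790079504
[304 177] [270 280]
(500, 400, 3) (500, 400, 3)
```

Call:
{"api": "apply_moves", "payload": {"commands": [[-0.4,[0,0,0],0],[-0.3,[0,0,0],0],[-0.2,[0,0,0],0],[-0.1,[0,0,0],0],[0.2,[0,0,0],0],[0.2,[0,0,0],0],[0.2,[0,0,-0.2],0],[0.2,[0,0,-0.5],0],[0.2,[0,0,-1],0],[0.2,[0,0,-1],0]]}}

```text
clock: 18.05
tcp_pos: [0.5073, -0.1744, 0.2231]
orientation: [0.772, 0.635, 0.002, 0.005]
ft_force: [-0.1, -0.9, -0.2]
gripper_width: 0.597
finger_force: 0.0
```

```bash
python3 - <<'E'
from h import *;from plant import r;import cv2
s=r.read_state();print(s["tcp_pos"],s["ft_force"],s["gripper_width"],s["clock"])
for n in("scene","side","wrist"):shot(r,n,n+"7")
a=cv2.imread("pics/scene7.png");b=cv2.imread("pics/side7.png");w=cv2.imread("pics/wrist7.png")
def f(im,x,y,W,H,k):return cv2.convertScaleAbs(cv2.resize(im[y:y+H,x:x+W],None,fx=k,fy=k,interpolation=cv2.INTER_CUBIC),alpha=1.4)
o=np.zeros((600,800,3),np.uint8)
o[:350,:400]=f(a,255,165,80,70,5);o[:350,400:]=f(b,255,260,80,70,5) if 0 else f(b,250,270,80,70,5)
o[350:590,:320]=cv2.resize(w,(320,240));o[350:600,400:800]=f(a,365,235,100,62,4)[:250] if 0 else cv2.resize(f(a,365,235,100,62,4),(400,250))
cv2.imwrite("pics/v7.png",o)
E
```

```text
[ 0.50733762 -0.17441057  0.22308308] [-0.14172361 -0.90001517 -0.17983782] 0.5967080941534902 18.05
```

View pics/v7.png

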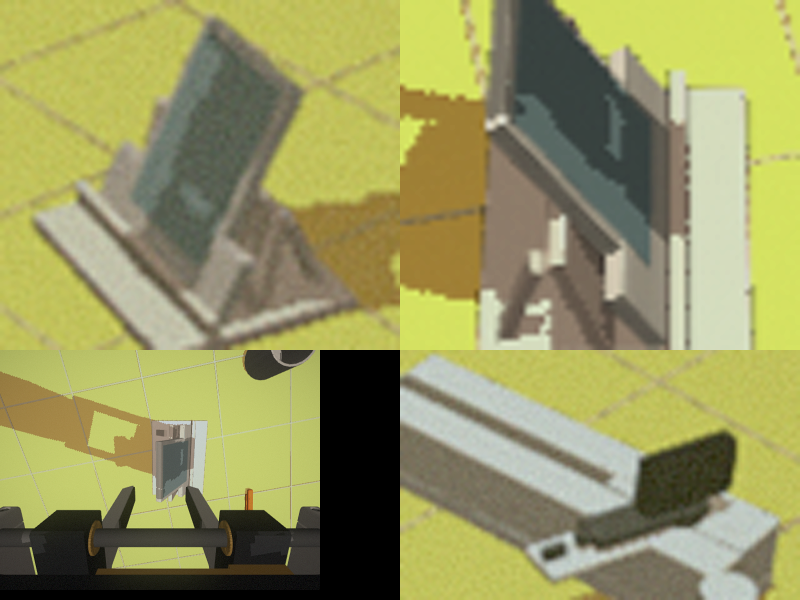

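The mirror leans on the rest with its foot behind the lip and its glass facing the front. The keeper is still on its mark. One numeric check of how the mirror sits:

```bash
python3 - <<'E'
from h import *
S=cam("scene7");D=cam("side7")
st=(.5444,-.1810,-.1948)
o=[((5,-50,130),(210,20)),((5,50,130),(292,98)),((5,-50,38),(133,205)),((5,50,38),(203,283)),((5,75,38),(240,243))]
o2=[((5,-50,130),(512,122)),((-5,-50,130),(493,125)),((5,-50,38),(650,265))]
def mod(p,P):
    x,y,yaw,l=p;P=np.array(P)*.001;c,s=np.cos(l),np.sin(l);X=P[:,0]+.005
    Q=np.c_[X*c-P[:,2]*s,P[:,1],X*s+P[:,2]*c];cy,sy=np.cos(yaw),np.sin(yaw)
    return place(st,np.c_[x+cy*Q[:,0]-sy*Q[:,1],y+sy*Q[:,0]+cy*Q[:,1],Q[:,2]+.01])
u=np.array([b for a,b in o[:4]])/5+[255,165];v=(np.array([b for a,b in o2])-[400,0])/5+[250,270]
g=lambda p:np.r_[(proj(S,mod(p,[a for a,b in o[:4]]))-u).ravel(),(proj(D,mod(p,[a for a,b in o2]))-v).ravel()]
s=least_squares(g,[.005,0,0,.35],loss="soft_l1");print("back foot edge x,y,yaw,lean",s.x.round(4));print(g(s.x).round(1))
E
```

```text
back foot edge x,y,yaw,lean [ 0.032   0.0079 -0.0024  0.6263]
[-1.   1.5 -0.4  1.  -1.7 -7.4  0.3 -6.7 -0.3 -0.8 -0.2  0.7 -0.6 -6. ]
```

```bash
python3 - <<'E'
from h import *
S=cam("scene7");D=cam("side7")
st=(.5444,-.1810,-.1948)
o=[((5,-50,130),(210,20)),((5,50,130),(292,98)),((5,-75,38),(123,147)),((5,75,38),(245,263))]
o2=[((5,-50,130),(512,122)),((-5,-50,130),(493,125)),((5,75,38),(667,92)),((5,-75,38),(667,338))]
def mod(p,P):
    x,y,yaw,l=p;P=np.array(P)*.001;c,s=np.cos(l),np.sin(l);X=P[:,0]+.005
    Q=np.c_[X*c-P[:,2]*s,P[:,1],X*s+P[:,2]*c];cy,sy=np.cos(yaw),np.sin(yaw)
    return place(st,np.c_[x+cy*Q[:,0]-sy*Q[:,1],y+sy*Q[:,0]+cy*Q[:,1],Q[:,2]+.01])
u=np.array([b for a,b in o])/5+[255,165];v=(np.array([b for a,b in o2])-[400,0])/5+[250,270]
for n in (2,3,4):
    g=lambda p:np.r_[(proj(S,mod(p,[a for a,b in o]))-u).ravel(),(proj(D,mod(p,[a for a,b in o2[:n]]))-v[:n]).ravel()]
    s=least_squares(g,[.005,0,0,.35],loss="soft_l1");print("back foot edge x,y,yaw,lean",s.x.round(4),g(s.x).round(1))
E
```

```text
back foot edge x,y,yaw,lean [0.0231 0.0088 0.039  0.5678] [-1.3 -0.   0.7 -1.  -2.3 -0.1 -0.5  0.4 -0.5 -1.5 -0.6 -0.1]
back foot edge x,y,yaw,lean [ 0.0269  0.006  -0.0077  0.5866] [ -1.    0.3  -0.5  -0.2  -2.5  -0.4  -3.1   0.8  -0.9  -1.1  -0.9   0.2
  -5.1 -11.6]
back foot edge x,y,yaw,lean [ 0.0297  0.0048 -0.002   0.6055] [ -1.6   0.6  -0.9  -0.   -3.5  -0.3  -3.8   0.8  -0.4  -0.2  -0.4   1.2
  -4.4 -11.2  -4.8 -10.7]
```

Call:
{"api": "apply_moves", "payload": {"commands": [[0.2,[-0.4,0.1,-0.1],0],[0.2,[-0.8,0.3,-0.2],0],[0.2,[-0.8,0.3,-0.2],0],[0.2,[-0.8,0.3,-0.2],0]]}}

```text
clock: 18.7
tcp_pos: [0.5172, -0.2561, 0.2358]
orientation: [0.772, 0.635, -0.0, -0.002]
ft_force: [-0.1, 0.0, 0.0]
gripper_width: 0.605
finger_force: 0.0
```

```bash
cat > w8.py <<'E'
from h import *;from plant import r;import cv2
d=shot(r,"wrist","w8");c=cam("w8");st=(.5444,-.1810,-.1948)
im=d["pixels"].astype(np.float32);print(r.read_state()["tcp_pos"])
def prof(ax,vals,fix,z):
    P=np.zeros((len(vals),3));P[:,ax]=vals;P[:,1-ax]=fix;P[:,2]=z
    p=proj(c,place(st,P)).astype(np.float32);return cv2.remap(cv2.GaussianBlur(im,(3,3),0),p[:,:1],p[:,1:],1)[:,0].round().astype(int)
def edges(t,ax,vals,fix,z):
    v=prof(ax,vals,fix,z);g=np.abs(np.diff(v,axis=0)).sum(1);i=[k for k in range(1,len(g)-1) if g[k]>12 and g[k]>=g[k-1] and g[k]>g[k+1]]
    print(t,[(round(vals[k]*1e3,1),v[max(k-2,0)].tolist(),v[min(k+3,len(v)-1)].tolist()) for k in i])
Y=np.arange(-.11,.11,.001)
edges("base front strip y",1,Y,.05,.01)
for z,x in((.10,-.03),(.115,-.035)):edges(f"mirror face y z{z}",1,Y,x,z)
X=np.arange(-.075,.07,.001)
for y in(.065,-.065,.03,-.03):edges(f"x at y{y}, z=.01",0,X,y,.01)
E
python3 w8.py
```

```text
[ 0.51735303 -0.25568964  0.23608313]
base front strip y [(np.float64(-107.0), [142, 206, 199], [105, 192, 191]), (np.float64(-104.0), [119, 178, 185], [113, 209, 199]), (np.float64(-94.0), [114, 210, 201], [77, 142, 171]), (np.float64(-86.0), [78, 142, 171], [110, 132, 149]), (np.float64(-84.0), [76, 137, 164], [124, 141, 157]), (np.float64(-27.0), [130, 146, 162], [205, 207, 199]), (np.float64(83.0), [204, 203, 195], [108, 198, 189])]
mirror face y z0.1 [(np.float64(-97.0), [132, 206, 199], [111, 206, 199]), (np.float64(-90.0), [111, 208, 199], [77, 142, 170]), (np.float64(-66.0), [72, 137, 165], [125, 141, 159]), (np.float64(-51.0), [119, 136, 153], [92, 104, 109]), (np.float64(-45.0), [92, 103, 109], [81, 87, 81]), (np.float64(7.0), [83, 88, 81], [112, 118, 107]), (np.float64(46.0), [110, 116, 106], [131, 145, 153]), (np.float64(51.0), [131, 145, 153], [176, 198, 193]), (np.float64(56.0), [176, 198, 193], [203, 204, 195]), (np.float64(63.0), [203, 203, 194], [110, 204, 196])]
mirror face y z0.115 [(np.float64(-96.0), [111, 208, 199], [121, 177, 184]), (np.float64(-94.0), [125, 20
[... 2116 characters left out ...]
197]), (np.float64(31.0), [199, 206, 197], [198, 201, 197]), (np.float64(33.0), [188, 201, 196], [205, 205, 196]), (np.float64(58.0), [206, 206, 197], [109, 197, 189])]
x at y-0.03, z=.01 [(np.float64(-64.0), [75, 139, 168], [118, 131, 138]), (np.float64(-52.0), [122, 135, 142], [95, 106, 111]), (np.float64(-47.0), [95, 106, 111], [81, 86, 79]), (np.float64(0.0), [83, 87, 80], [92, 96, 87]), (np.float64(3.0), [91, 95, 87], [85, 89, 82]), (np.float64(6.0), [85, 89, 82], [92, 97, 88]), (np.float64(18.0), [84, 89, 83], [98, 107, 113]), (np.float64(25.0), [100, 109, 116], [196, 205, 197]), (np.float64(32.0), [197, 207, 198], [128, 141, 157]), (np.float64(59.0), [125, 142, 159], [114, 209, 200])]
```

The mirror is centred to about 1 mm. Its foot is in the gutter against the lip, it leans about 0.5 rad on the rest, and the robot is clear. Handing in.

```bash
python3 -c "
from plant import r
print(r.finish_job())"
```

```text
the job is handed in; nothing more can be done
None
```

I handed the job in at about 19 s: the keeper is on its zero mark (within about 1°), and the mirror stands centred in the gutter, glass outward, leaning on the rest; its foot slid forward to the lip, so it leans about 0.5 rad rather than lying flat on the 0.3 rad rest.

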